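# Find the setting block that fits the go gauge

## Task

Only one of these three look-alike setting blocks is bored full size all the way down. Take the go gauge from its stand, try it gently in the blocks without ever forcing it, and leave it standing fully home in the block that takes it, shoulder flush on top, with that block upright on the bench. Set the other two blocks down gently, upright and flat in the red reject tray, and leave the rivet tins and the mallet alone.

Things in the scene. Friction and masses are not known exactly. Their poses are not given: they have to be found in the camera images.
- gauge_grip (a point): The go gauge: steel pin 12 mm across, 28 mm long, tip bevelled 1 mm, below a round brass handle 22 mm across, 50 mm long; 0.09 kg. It starts upright in the stand's hole, the handle's lower face (shoulder) on the stand's top. Point at the middle of the handle: 25 mm above the shoulder, 53 mm above the pin's tip; z along the axis, up.
- stand: Fixed dark wooden stand, 100 mm (x) x 75 mm (y) x 35 mm high; origin at the centre of its underside. The gauge's hole (16 mm, clear through) is 20 mm from its centre along its own +x.
- block_a_center (a point): Aluminium setting block, 48 x 48 x 42 mm high, 0.24 to 0.35 kg, loose. A 13 mm hole in its top, 5 mm off the middle straight towards one of the 4 sides (which: not given). Point at the block's centre, 21 mm above its underside; z up, x, y square to its sides. In ONE of the three (it varies) the hole is full size deeper than the pin is long; in the others a hard step lies 16 mm down: the pin stops 12 mm short.
- block_b_center (a point): Another block, the same to look at as block a (48 x 48 x 42 mm high, 13 mm hole in the top, 5 mm off the middle towards one of its sides, not always the same as block a; point at its centre, 21 mm above its underside). See block a.
- block_c_center (a point): Another block, the same to look at as block a (48 x 48 x 42 mm high, 13 mm hole in the top, 5 mm off the middle towards one of its sides, not always the same as block a; point at its centre, 21 mm above its underside). See block a.
- table: The wooden bench top, its upper face level at height 0.
- tray: The reject tray: fixed, red, open on top, 190 mm (x) x 150 mm (y) outside, rim 22 mm high, walls 4 mm, floor 6 mm thick; origin at the centre of its underside. The two blocks fit side by side along its x.
- tin_1: A loose round aluminium tin of brass rivets, 60 mm across, 22 mm high; origin at the centre of its underside. Leave alone.
- tin_2: A loose round aluminium tin of brass rivets, 60 mm across, 22 mm high; origin at the centre of its underside. Leave alone.
- mallet: A loose wooden mallet lying at the back of the bench, head 50 x 90 x 50 mm high, a 200 mm handle to its +y; origin at the centre of the head's underside. Leave alone.
There are look-alikes about, which are no part of the job. There is more than one size of the tray; the job needs the larger. There is more than one size of the part that bears gauge_grip; the job needs the larger.

How it is judged (in metres and radians):
At the end, for the whole second after the job is handed in: Gauge home in the one block that takes it: shoulder within 2.5 mm of the block's top, axis within 9 mm of its centre and 0.1 rad of vertical; that block upright on the bench. The other two flat on the tray's floor (4 mm, 0.08 rad), inside its walls. All at rest (((horizontal distance between gauge_grip and block_a_center below 0.009 m and z of gauge_grip in the frame of block_a_center between 0.042 and 0.0485 m and angle between gauge_grip's own z axis and vertical below 0.1 rad and angle between block_a_center's own z axis and vertical below 0.06 rad and height (world z) of block_a_center between 0.018 and 0.0238 m and x of block_b_center in the frame of tray between -0.075 and 0.075 m and y of block_b_center in the frame of tray between -0.055 and 0.055 m and z of block_b_center in the frame of tray between 0.023 and 0.031 m and angle between each of block_b_center, block_c_center's own z axis and vertical below 0.08 rad and x of block_c_center in the frame of tray between -0.075 and 0.075 m and y of block_c_center in the frame of tray between -0.055 and 0.055 m and z of block_c_center in the frame of tray between 0.023 and 0.031 m) or (horizontal distance between gauge_grip and block_b_center below 0.009 m and z of gauge_grip in the frame of block_b_center between 0.042 and 0.0485 m and angle between gauge_grip's own z axis and vertical below 0.1 rad and angle between block_b_center's own z axis and vertical below 0.06 rad and height (world z) of block_b_center between 0.018 and 0.0238 m and x of block_a_center in the frame of tray between -0.075 and 0.075 m and y of block_a_center in the frame of tray between -0.055 and 0.055 m and z of block_a_center in the frame of tray between 0.023 and 0.031 m and angle between each of block_a_center, block_c_center's own z axis and vertical below 0.08 rad and x of block_c_center in the frame of tray between -0.075 and 0.075 m and y of block_c_center in the frame of tray between -0.055 and 0.055 m and z of block_c_center in the frame of tray between 0.023 and 0.031 m) or (horizontal distance between gauge_grip and block_c_center below 0.009 m and z of gauge_grip in the frame of block_c_center between 0.042 and 0.0485 m and angle between gauge_grip's own z axis and vertical below 0.1 rad and angle between block_c_center's own z axis and vertical below 0.06 rad and height (world z) of block_c_center between 0.018 and 0.0238 m and x of block_a_center in the frame of tray between -0.075 and 0.075 m and y of block_a_center in the frame of tray between -0.055 and 0.055 m and z of block_a_center in the frame of tray between 0.023 and 0.031 m and angle between each of block_a_center, block_b_center's own z axis and vertical below 0.08 rad and x of block_b_center in the frame of tray between -0.075 and 0.075 m and y of block_b_center in the frame of tray between -0.055 and 0.055 m and z of block_b_center in the frame of tray between 0.023 and 0.031 m)) and linear speed of each of block_a, block_b, block_c, gauge below 0.02 m/s); the robot touches nothing.
It fails at once if the gauge is forced: while it is over or in a block, that block is pressed on the bench with more than 45 N ((contact force between block_a and table above 45 N and horizontal distance between gauge_grip and block_a_center below 0.02 m) or (contact force between block_b and table above 45 N and horizontal distance between gauge_grip and block_b_center below 0.02 m) or (contact force between block_c and table above 45 N and horizontal distance between gauge_grip and block_c_center below 0.02 m)).
It fails at once if a block is dropped: it moves faster than 0.5 m/s (a fall of over 13 mm) while the fingers do not hold it ((linear speed of block_a above 0.5 m/s and contact force between the fingers and block_a below 0.5 N) or (linear speed of block_b above 0.5 m/s and contact force between the fingers and block_b below 0.5 N) or (linear speed of block_c above 0.5 m/s and contact force between the fingers and block_c below 0.5 N)).
It fails at once if a tin or the mallet is moved more than 20 mm (distance of any of tin_1, tin_2, mallet from where it was at the start of the episode above 0.02 m).
It also fails if it takes over 72 s, if anything falls off the work surface, if the arm or the gripper's body presses on something with over 40 N, if the wrist force passes 120 N, or if a joint passes its speed limit or range.

## Robot

A 6-joint arm with a two-finger parallel gripper is mounted at the origin on the work surface. World frame = base frame: x ahead of the robot, y to its left, z up, the work surface at z = 0. Lengths are in mm, angles in rad, forces in N, time in s.
With the tool pointing down it reaches from about 275 to 750 mm from the base axis. Payload 10.2 kg.
Tool frame: the origin (TCP) lies between the finger pads; the fingertips stand 17 mm ahead of it and the grasp point (between the pads) lies 2 mm behind it (tips_ahead is the distance from the TCP to the fingertips, in mm); z points along the fingers, y is the line along which they close (so a half turn about z gives the same grasp; the last joint's range is limited). The gripper opens to 85 mm and grips with 20 to 120 N. Pads are 22 mm wide; open, the fingers measure 114 mm over their backs; the gripper's body (76 mm by 85 mm) begins 54 mm behind the grasp point. The pads swing forward as they close: fully open they stand 13 mm farther back than shut.
Start: joints at [-1.484, 0.313, 1.498, -0, 1.331, -0.223], TCP at [160.043, -500.018, 248.294] pointing down, gripper open.
Joint ranges: [-2.94, 2.94], [-0.97, 2.17], [0.19, 2.56], [-1.23, 4.37], [0.02, 3.11], [-2.88, 2.88]. Speed limits (rad/s): [2.39, 2.39, 3.01, 3.14, 3.14, 3.14].

## Interface

Orientations are given as a unit quaternion [w, x, y, z].
In Python, from rig import sense, capture, finish_job, boxes_of, tips_ahead gives the robot as it stands.
- The arm moves only by the tool drive_tool, never from a script. Its argument "commands" is text: rows parted by semicolons, each of 7 numbers parted by spaces: the shift along the world's x, y, z in units of 0.1 m (1.0 is 0.1 m), then the turn, a rotation vector about the world's x, y, z in units of pi/4 rad (1.0 is pi/4 rad), then the opening in per cent of the stroke, from 0 (shut) to 100 (fully open). A call has 1 to 20 rows; each row shifts and turns the commanded pose from where the row before left it; what a row does not reach is not made up. A row lasts 1/12 s, in which the tool goes at most 41.7 mm and 7.16 degrees, less where a joint would pass 70% of its speed; a pose out of reach is approached as far as the arm can. A call with a number of a shift or a turn outside -1 to 1 is refused whole. A call with a gripper value outside its range is refused whole. The fingers move at their own pace and stop on an object; "force" is the grip in N (left out, the last holds). Time passes only in rows, so rows that do not move let the fingers close. It gives the time, the measured TCP pose, the force, the opening and the grip force at its end, in the units of the state.
- sense(): the state, without advancing time (a new reading comes with each control period).
- capture(name): name is "scene" or "top"; returns a dict with "pixels" (384x512x3 uint8, blue, green, red), "fov_y" (degrees; the focal length in pixels is half the picture's height over the tangent of half this angle, whatever the lens; pixels are square), "cx", "cy" (the principal point, pixels), "position" and "attitude" of the camera in the world. Camera axes: x right, y down, z forward; pixel columns grow to the right and rows downward; lengths in mm; the calibration is good to about 2 mm. A picture is of the moment at which its call begins. There is no depth.
- finish_job(): hands the job in; it is judged then, once.
Trained networks look in a picture, given as the dict that the camera call returned (one of the last four; its "shot" number tells which), for a name from the list of things; names that differ only in an ending like _2 or _b are one class to them, and where a whole thing is asked for, a point or a joint stands for the part that bears it (a point fixed in the world has none). Each returns a list of dicts, best first, with "confidence" (0 to 1); they miss things now and then, are a little off and sometimes report something else, mostly with a low value. They report only what shows in the picture. A call takes as long as a camera call. They do not tell look-alikes from the thing itself.
- boxes_of(picture, name): "position" ([column, row] in pixels, amid what is visible of it).
The state is a dict: "time_s": time; "joints": joint angles; "dq": joint speeds; "tau": joint torques, N m; "eef_pos": TCP position; "ee_rot": TCP orientation; "force": force on the tool from outside, world axes, zero at the start; "wrist_torque": the same for the moment, N m; "grip_width": opening from 0.0 (shut) to 1.0 (fully open); "grip_force": force on a finger pad.
Only numpy, scipy, OpenCV 4.12 (cv2) and the standard library are available. Lean on these libraries where they do the work, as an engineer would, in place of code of your own. Each camera call takes 0.05 s, during which the arm holds its last target. There are 200 camera calls.

## Working session

There is one attempt and no reset: what is moved stays moved. The work goes in short steps, Python scripts to look and compute and a tool call to move; the robot and the scene stay as the last step left them, time stands still between calls to the robot, and variables do not carry over. Pictures are saved under pics/ and viewed, at most 10 in all, crops included, and the job is handed in when it is done.

Besides the shell and the picture viewer there is one more tool, called as name(argument=value, ...), one argument or row to a line, values as JSON. drive_tool: Moves the arm, as the interface text tells. Shifts and turns lie within -1 to 1; 1 stands for 0.1 m of shift or pi/4 rad of turn. Its arguments: {"type":"object","properties":{"commands":{"type":"string"},"force":{"type":"number"}},"required":["commands"]}

```bash
mkdir -p pics; ls; cat > h.py <<'E'
import numpy as np, cv2
from scipy.spatial.transform import Rotation as R
from rig import sense, capture, finish_job, boxes_of, tips_ahead
def cam(p):
    q=np.array(p["attitude"],float)
    M=R.from_quat([q[1],q[2],q[3],q[0]]).as_matrix() if q.size==4 else q.reshape(3,3)
    f=p["pixels"].shape[0]/2/np.tan(np.radians(p["fov_y"])/2)
    return M,np.array(p["position"],float),f
def ray(p,uv,z):
    M,c,f=cam(p); d=M@np.array([(uv[0]-p["cx"])/f,(uv[1]-p["cy"])/f,1]); return c+d*(z-c[2])/d[2]
def proj(p,X):
    M,c,f=cam(p); v=M.T@(np.array(X,float)-c); return np.array([p["cx"]+f*v[0]/v[2],p["cy"]+f*v[1]/v[2]])
E
python3 - <<'E'
from h import *
for n in("top","scene"):
    p=capture(n); cv2.imwrite(f"pics/{n}0.png",p["pixels"]); print(n,p["position"],p["attitude"],p["fov_y"],p["cx"],p["cy"])
    for k,z in(("gauge_grip",60),("stand",35),("block_a_center",42),("tray",10),("tin_1",22),("mallet",50)):
        for b in boxes_of(p,k): print(k,np.round(b["position"]),round(b["confidence"],2),np.round(ray(p,b["position"],z)))
print(tips_ahead)
E
```

```text
pics
top [ 396.28680739   20.07104464 1112.5740492 ] [-0.0420376   0.71049262 -0.70026529  0.0553318 ] 51.76590972183333 257.5734728643215 190.56206021717963
gauge_grip [116. 185.] 0.63 [553. 379.  60.]
gauge_grip [275. 116.] 0.6 [751. -43.  60.]
stand [152. 196.] 0.88 [526. 288.  35.]
block_a_center [212. 212.] 0.6 [483. 125.  42.]
tray [383. 136.] 0.82 [ 713. -359.   10.]
tray [363. 211.] 0.75 [ 496. -295.   10.]
tin_1 [191. 146.] 0.96 [672. 189.  22.]
tin_1 [170. 265.] 0.92 [341. 235.  22.]
mallet [277. 115.] 0.92 [757. -50.  50.]
mallet [152. 196.] 0.51 [523. 286.  50.]
scene [1258.98449332  120.49843569  645.94660947] [-0.28153531  0.57917473  0.69021092 -0.33000515] 51.47296381661009 257.4492587250074 190.01031646237453
gauge_grip [391. 213.] 0.71 [563. 302.  60.]
gauge_grip [424. 223.] 0.52 [583. 369.  60.]
stand [381. 223.] 0.86 [572. 285.  35.]
stand [216. 277.] 0.19 [783. -39.  35.]
block_a_center [311. 197.] 0.64 [516. 126.  42.]
block_a_center [231. 188.] 0.6 [517. -70.  42.]
tray [ 80. 244.] 0.97 [ 727. -359.   10.]
tray [146. 186.] 0.68 [ 506. -297.   10.]
tin_1 [359. 171.] 0.74 [357. 244.  22.]
tin_1 [336. 260.] 0.67 [687. 190.  22.]
mallet [214. 275.] 0.65 [791. -39.  50.]
17.0
```

```bash
python3 - <<'E'
import cv2
a=cv2.imread("pics/top0.png")[80:320,60:460]
cv2.imwrite("pics/top_v.png",cv2.resize(a,(800,480),interpolation=cv2.INTER_CUBIC))
a=cv2.imread("pics/scene0.png")
cv2.imwrite("pics/sc_v.png",cv2.resize(a,(800,600),interpolation=cv2.INTER_CUBIC))
E
```

```text
(no output)
```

View pics/top_v.png

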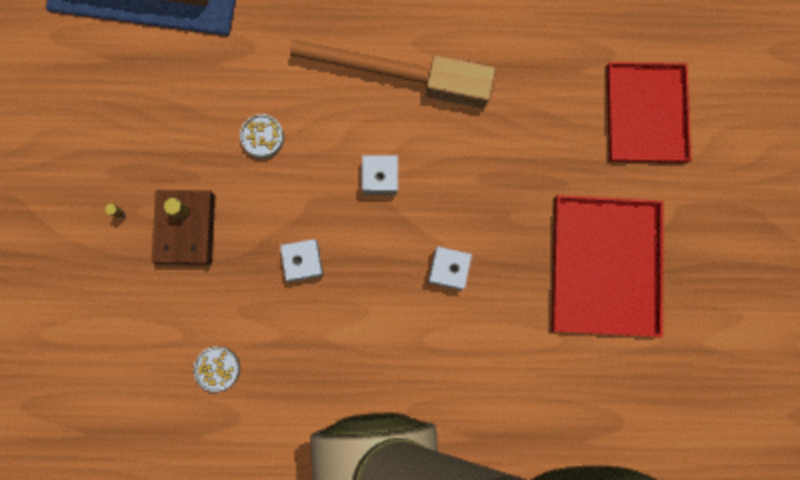

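View pics/sc_v.png

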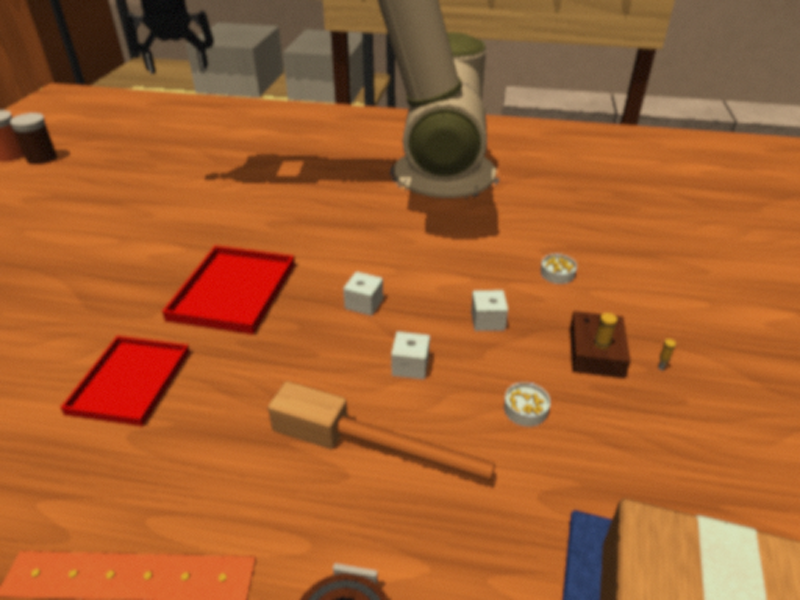

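The gauge candidates are the brass handle in the stand (top picture, about px 146,183) and the small one on the bench (115,185). The first fits, because it sits in the stand and is bigger. For the trays, the lower one (363,213) is larger than the upper one (384,136). The blocks sit at about px 250,167, 210,210 and 285,214. Next I measure exactly, with one enlarged crop to confirm.

```bash
cat > m.py <<'E'
from h import *
p=capture("top"); g=p["pixels"].astype(int); 
hsv=cv2.cvtColor(p["pixels"],cv2.COLOR_BGR2HSV)
def world_rect(cnt,z):
    P=np.array([ray(p,c,z)[:2] for c in cnt.reshape(-1,2)],np.float32); return cv2.minAreaRect(P)
up=4; big=cv2.resize(p["pixels"],None,fx=up,fy=up,interpolation=cv2.INTER_CUBIC)
gray=cv2.cvtColor(big,cv2.COLOR_BGR2GRAY); H=cv2.cvtColor(big,cv2.COLOR_BGR2HSV)
dn=lambda c:(c.reshape(-1,2)+.5)/up-.5
def comps(mask,amin,amax,z,name):
    cs,_=cv2.findContours(mask.astype(np.uint8),cv2.RETR_EXTERNAL,cv2.CHAIN_APPROX_NONE)
    for c in cs:
        a=cv2.contourArea(c)/up**2
        if amin<a<amax:
            r=world_rect(dn(c),z); hole=""
            if name=="block":
                x,y,w,h=cv2.boundingRect(c); m=np.zeros(gray.shape,np.uint8); cv2.drawContours(m,[c],-1,1,-1); m=cv2.erode(m,np.ones((13,13)))
                wt=np.clip(150-gray.astype(float),0,None)*m; 
                if wt.sum()>0:
                    v,u=np.mgrid[:gray.shape[0],:gray.shape[1]]; uv=dn(np.array([(u*wt).sum(),(v*wt).sum()])/wt.sum())[0]; hp=ray(p,uv,42)[:2]
                    d=hp-np.array(r[0]); hole=("hole",np.round(hp,1),"d",np.round(d,1),round(np.degrees(np.arctan2(d[1],d[0]))))
            print(name,round(a),np.round(dn(c).mean(0)),np.round(r[0],1),np.round(r[1],1),round(r[2],1),*hole)
comps((H[...,1]<70)&(gray>165),100,400,42,"block")
comps((H[...,1]>180)&((H[...,0]<4)|(H[...,0]>176)),1000,8000,20,"tray")
comps((H[...,0]>22)&(H[...,0]<34)&(H[...,1]>120)&(gray>90),15,200,85,"brass")
comps((gray<75),500,1600,35,"stand")
E
python3 m.py; python3 - <<'E'
import cv2
a=cv2.imread("pics/top0.png")[160:230,100:220]
b=cv2.imread("pics/top0.png")[150:230,200:320]
cv2.imwrite("pics/crop.png",cv2.vconcat([cv2.resize(a,(480,280),interpolation=cv2.INTER_CUBIC),cv2.resize(b,(480,320),interpolation=cv2.INTER_CUBIC)]))
E
```

```text
block 282 [285. 213.] [484.  -74.4] [46.7 47. ] 78.5 hole [482.8 -79.1] d [-1.2 -4.6] -104
block 281 [210. 209.] [492.  129.2] [46.9 46.8] 11.7 hole [490.9 133.7] d [-1.1  4.5] 103
block 275 [250. 166.] [613.3  23.6] [46.3 46.9] 1.0 hole [608.4  23.6] d [-4.9 -0. ] -180
tray 3589 [364. 213.] [ 491.6 -295.2] [152.7 188.1] 88.1
tray 1890 [384. 136.] [ 712.2 -358.3] [145.1 115.5] 0.2
brass 17 [115. 184.] [550.  373.3] [11.9 12.5] 0.9
brass 47 [146. 183.] [555.4 293.5] [20.3 20.9] 47.6
stand 637 [492. 375.] [  70.9 -615.8] [108.7  48.4] 87.9
stand 667 [425. 363.] [  91.2 -454.2] [86.1 93.8] 2.6
stand 1133 [151. 195.] [529.8 290.1] [ 81.8 109. ] 89.8
stand 533 [253. 120.] [748.2  14.1] [284.3  35.8] 71.6
stand 1054 [252.  42.] [983.   22.1] [100.3 121.1] 88.8
```

View pics/crop.png

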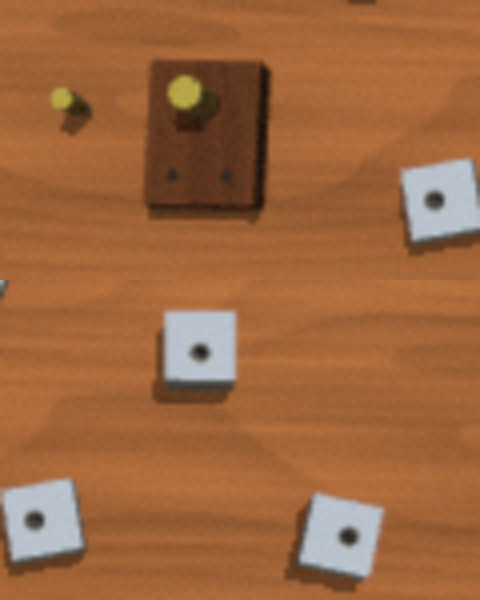

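The crop shows the full-size gauge in the stand, upper-left hole, with the small look-alike standing loose to its left. All three blocks show their hole offsets clearly.

```bash
cat > s.py <<'E'
from h import *
import sys
s=sense(); q=s["ee_rot"]; M=R.from_quat([q[1],q[2],q[3],q[0]]).as_matrix(); y=np.degrees(np.arctan2(M[1,1],M[0,1]))
print("t",s["time_s"],"pos",np.round(s["eef_pos"],1),"closing dir",round(y,2),"z",np.round(M[:,2],3),"F",np.round(s["force"],1),"w",round(s["grip_width"]*85,1),"gf",s["grip_force"],"j",np.round(s["joints"],2))
E
python3 s.py
```

```text
t 0.75 pos [ 160.1 -500.   248.3] closing dir -72.25 z [ 0. -0. -1.] F [ 0.3 -0.2 -0.1] w 85.0 gf 0.0 j [-1.48  0.31  1.5   0.    1.33 -0.22]
```

drive_tool(
  commands="0.231 0.304 -0.1 0 0 -0.13 100;0.231 0.304 -0.1 0 0 -0.13 100;0.231 0.304 -0.1 0 0 -0.13 100;0.231 0.304 -0.1 0 0 -0.13 100;0.231 0.304 -0.1 0 0 -0.13 100;0.231 0.304 -0.1 0 0 0 100;0.231 0.304 -0.1 0 0 0 100;0.231 0.304 -0.1 0 0 0 100;0.231 0.304 -0.1 0 0 0 100;0.231 0.304 -0.1 0 0 0 100;0.231 0.304 -0.1 0 0 0 100;0.231 0.304 -0.1 0 0 0 100;0.231 0.304 -0.1 0 0 0 100;0.231 0.304 -0.1 0 0 0 100;0 0 -0.2 0 0 0 100;0 0 -0.2 0 0 0 100;0 0 -0.2 0 0 0 100;0 0 -0.1 0 0 0 100;0 0 0 0 0 0 100",
  force=20,
)

```text
time_s: 2.33
eef_pos: [482.5, -74.1, 36.7]
ee_rot: [-0.001, 0.995, -0.1, -0.002]
force: [-0.2, 0.1, 0.3]
grip_width: 1.001
grip_force: 0.0
```

```bash
python3 s.py
```

```text
t 2.3333 pos [482.5 -74.1  36.7] closing dir -101.5 z [-0.003  0.001 -1.   ] F [-0.2  0.1  0.3] w 85.1 gf 0.0 j [-0.39  0.52  1.83  0.    0.8   1.38]
```

drive_tool(
  commands="0.01 0 -0.1 0 0 0 100;0 0 0 0 0 0 50;0 0 0 0 0 0 50;0 0 0 0 0 0 50;0 0 0 0 0 0 50;0 0 0 0 0 0 50;0 0 0 0 0 0 50",
  force=20,
)

```text
time_s: 2.92
eef_pos: [484.9, -74.6, 29.0]
ee_rot: [0.0, 0.995, -0.1, 0.001]
force: [-0.4, 0.2, 5.9]
grip_width: 0.556
grip_force: 22.1
```

drive_tool(
  commands="0 0 0 0 0 0 100;0 0 0 0 0 0 100;0 0 0 0 0 0 100;0 0 0 0 0 0.15 100;0 0 0 0 0 0.15 100;0 0 0 0 0 0.15 100;0 0 0 0 0 0.15 100;0 0 0 0 0 0.15 100;0 0 0 0 0 0.15 100;0 0 0 0 0 0.15 100;0 0 0 0 0 0.15 100;0 0 0 0 0 0.15 100;0 0 0 0 0 0.15 100;0 0 0 0 0 0.15 100;0 0 0 0 0 0.15 100;0 0 0 0 0 0.15 100;0 0 0 0 0 0.05 100;0 0 0 0 0 0 100",
)

```text
time_s: 4.42
eef_pos: [484.4, -74.4, 28.2]
ee_rot: [-0.0, 0.774, 0.633, -0.0]
force: [-0.0, 1.2, -0.6]
grip_width: 1.001
grip_force: 0.0
```

drive_tool(
  commands="0 0 0 0 0 0 50;0 0 0 0 0 0 50;0 0 0 0 0 0 50;0 0 0 0 0 0 50;0 0 0 0 0 0 50;0 0 0 0 0 0 50",
)

```text
time_s: 4.92
eef_pos: [484.6, -74.4, 28.4]
ee_rot: [0.0, 0.775, 0.633, 0.0]
force: [0.9, 0.1, 1.6]
grip_width: 0.558
grip_force: 21.7
```

```bash
python3 s.py
```

```text
t 4.9167 pos [484.6 -74.4  28.4] closing dir -11.52 z [ 0. -0. -1.] F [0.9 0.1 1.6] w 47.4 gf 21.69837713241577 j [-0.39  0.54  1.83  0.    0.78 -0.19]
```

drive_tool(
  commands="0 0 0 0 0 0 100;0 0 0 0 0 0 100;0 0 0 0 0 0 100;0 0 0.25 0 0 0 100;0 0 0.25 0 0 0 100;0.257 0.196 0 0 0 0.139 100;0.257 0.196 0 0 0 0.139 100;0.257 0.196 0 0 0 0 100;0.257 0.196 0 0 0 0 100;0.257 0.196 0 0 0 0 100;0 0 0 0 0 0 100;0 0 -0.25 0 0 0 100;0 0 -0.26 0 0 0 100;0 0 0 0 0 0 100;0 0 0 0 0 0 50;0 0 0 0 0 0 50;0 0 0 0 0 0 50;0 0 0 0 0 0 50;0 0 0 0 0 0 50;0 0 0 0 0 0 50",
)

```text
time_s: 6.58
eef_pos: [613.8, 23.3, 29.2]
ee_rot: [0.001, 0.701, 0.713, 0.001]
force: [-0.7, -0.9, 7.4]
grip_width: 0.558
grip_force: 22.0
```

drive_tool(
  commands="0 0 0 0 0 0 100;0 0 0 0 0 0 100;0 0 0 0 0 0 100;0 0 0 0 0 0.15 100;0 0 0 0 0 0.15 100;0 0 0 0 0 0.15 100;0 0 0 0 0 0.15 100;0 0 0 0 0 0.15 100;0 0 0 0 0 0.15 100;0 0 0 0 0 0.15 100;0 0 0 0 0 0.15 100;0 0 0 0 0 0.15 100;0 0 0 0 0 0.15 100;0 0 0 0 0 0.15 100;0 0 0 0 0 0.15 100;0 0 0 0 0 0.15 100;0 0 0 0 0 0.05 100;0 0 0 0 0 0 100",
)

```text
time_s: 8.08
eef_pos: [612.8, 23.6, 27.2]
ee_rot: [-0.0, -0.01, 1.0, 0.0]
force: [-0.6, 0.9, 0.1]
grip_width: 1.0
grip_force: 0.0
```

drive_tool(
  commands="0 0 0 0 0 0 50;0 0 0 0 0 0 50;0 0 0 0 0 0 50;0 0 0 0 0 0 50;0 0 0 0 0 0 50;0 0 0 0 0 0 50",
)

```text
time_s: 8.58
eef_pos: [613.0, 23.5, 27.4]
ee_rot: [0.0, -0.009, 1.0, -0.0]
force: [-0.5, -1.1, 0.7]
grip_width: 0.559
grip_force: 21.8
```

```bash
python3 s.py
```

```text
t 8.5833 pos [613.   23.5  27.4] closing dir 90.99 z [ 0. -0. -1.] F [-0.5 -1.1  0.7] w 47.5 gf 21.784253166988492 j [-0.15  0.75  1.43 -0.    0.97 -1.74]
```

drive_tool(
  commands="0 0 0 0 0 0 100;0 0 0 0 0 0 100;0 0 0 0 0 0 100;0 0 0.25 0 0 0 100;0 0 0.25 0 0 0 100;-0.242 0.211 0 0 0 0.119 100;-0.242 0.211 0 0 0 0.119 100;-0.242 0.211 0 0 0 0 100;-0.242 0.211 0 0 0 0 100;-0.242 0.211 0 0 0 0 100;0 0 0 0 0 0 100;0 0 -0.25 0 0 0 100;0 0 -0.24 0 0 0 100;0 0 0 0 0 0 100;0 0 0 0 0 0 50;0 0 0 0 0 0 50;0 0 0 0 0 0 50;0 0 0 0 0 0 50;0 0 0 0 0 0 50;0 0 0 0 0 0 50",
)

```text
time_s: 10.25
eef_pos: [492.8, 129.0, 29.6]
ee_rot: [0.001, -0.102, 0.995, -0.0]
force: [-1.3, 0.1, 6.4]
grip_width: 0.556
grip_force: 22.2
```

drive_tool(
  commands="0 0 0 0 0 0 100;0 0 0 0 0 0 100;0 0 0 0 0 0 100;0 0 0 0 0 -0.15 100;0 0 0 0 0 -0.15 100;0 0 0 0 0 -0.15 100;0 0 0 0 0 -0.15 100;0 0 0 0 0 -0.15 100;0 0 0 0 0 -0.15 100;0 0 0 0 0 -0.15 100;0 0 0 0 0 -0.15 100;0 0 0 0 0 -0.15 100;0 0 0 0 0 -0.15 100;0 0 0 0 0 -0.15 100;0 0 0 0 0 -0.15 100;0 0 0 0 0 -0.15 100;0 0 0 0 0 -0.05 100;0 0 0 0 0 0 100",
)

```text
time_s: 11.75
eef_pos: [491.9, 129.1, 28.3]
ee_rot: [-0.0, 0.632, 0.775, -0.0]
force: [0.1, 0.6, 0.3]
grip_width: 1.005
grip_force: 0.0
```

drive_tool(
  commands="0 0 0 0 0 0 50;0 0 0 0 0 0 50;0 0 0 0 0 0 50;0 0 0 0 0 0 50;0 0 0 0 0 0 50;0 0 0 0 0 0 50",
)

```text
time_s: 12.25
eef_pos: [492.1, 129.1, 28.4]
ee_rot: [0.0, 0.631, 0.776, 0.0]
force: [1.5, 0.1, 0.6]
grip_width: 0.557
grip_force: 21.6
```

drive_tool(
  commands="0 0 0 0 0 0 100;0 0 0 0 0 0 100;0 0 0 0 0 0 100;0 0 0.4 0 0 0 100;0 0 0.4 0 0 0 100;0 0 0.1 0 0 0 100",
)

```text
time_s: 12.75
eef_pos: [494.0, 129.2, 123.3]
ee_rot: [0.003, 0.631, 0.776, 0.002]
force: [1.1, 0.2, 2.0]
grip_width: 1.001
grip_force: 0.0
```

```bash
python3 s.py; python3 m.py
```

```text
t 12.75 pos [494.  129.2 123.3] closing dir 11.73 z [ 0.008  0.    -1.   ] F [1.1 0.2 2. ] w 85.1 gf 0.0 j [ 0.03  0.42  1.71  0.    1.01 -0.18]
block 181 [259. 362.] [100.5 -11.3] [86.1 24.3] 80.7
block 277 [285. 213.] [483.4 -73.7] [46.3 46.8] 78.8 hole [482.3 -78.3] d [-1.1 -4.6] -104
block 249 [190. 191.] [540.4 185.8] [ 23.8 115.3] 2.2
block 267 [249. 166.] [612.9  24.6] [45.6 46.2] 1.0 hole [608.   23.9] d [-4.9 -0.7] -171
tray 3582 [364. 213.] [ 491.7 -295.3] [152.6 188.7] 87.9
tray 1889 [384. 136.] [ 712.3 -358.6] [145.1 115.5] 0.2
brass 17 [115. 184.] [549.7 373.9] [13.2 11.8] 47.8
brass 47 [146. 183.] [555.1 293.9] [20.7 20.4] 55.6
stand 1269 [ 92. 372.] [ 54.7 424.5] [ 81.1 353. ] 16.1
stand 659 [146. 194.] [530.6 305.4] [ 52.9 108.5] 88.6
stand 584 [251. 119.] [746.9  14.5] [285.1  36. ] 73.1
stand 1069 [252.  43.] [981.8  21.8] [122.8 101. ] 1.2
```

drive_tool(
  commands="0.128 0.327 0 0 0 0 100;0.128 0.327 0 0 0 0 100;0.128 0.327 0 0 0 0 100;0.128 0.327 0 0 0 0 100;0.128 0.327 0 0 0 0 100;0 0 0 0 0 0 100;0 0 0 0 0 0 100",
)

```text
time_s: 13.38
eef_pos: [555.4, 293.7, 116.6]
ee_rot: [-0.0, 0.63, 0.776, -0.001]
force: [0.5, -0.6, -0.5]
grip_width: 0.995
grip_force: 0.0
```

drive_tool(
  commands="0.005 -0.008 -0.25 0 0 0 100;0 0 -0.27 0 0 0 100;0 0 0 0 0 0 60;0 0 0 0 0 0 0;0 0 0 0 0 0 0;0 0 0 0 0 0 0;0 0 0 0 0 0 0;0 0 0 0 0 0 0;0 0 0 0 0 0 0;0 0 0 0 0 0 0;0 0 0 0 0 0 0",
)

```text
time_s: 14.3
eef_pos: [557.0, 291.9, 67.7]
ee_rot: [0.001, 0.631, 0.776, 0.001]
force: [-1.1, -1.6, 6.6]
grip_width: 0.248
grip_force: 21.1
```

```bash
python3 s.py
```

```text
t 14.3 pos [557.  291.9  67.7] closing dir 11.73 z [ 0.002  0.    -1.   ] F [-1.1 -1.6  6.6] w 21.0 gf 21.115946173667908 j [ 0.3   0.72  1.36 -0.    1.06  0.09]
```

drive_tool(
  commands="0 0 0 0 0 0 60;0 0 0 0 0 0 60;0 0 0 0 0 0 60;0 0 -0.04 0 0 0.15 60;0 0 0 0 0 0.15 60;0 0 0 0 0 0.15 60;0 0 0 0 0 0.15 60;0 0 0 0 0 0.15 60;0 0 0 0 0 0.15 60;0 0 0 0 0 0.15 60;0 0 0 0 0 0.15 60;0 0 0 0 0 0.15 60;0 0 0 0 0 0.15 60;0 0 0 0 0 0.15 60;0 0 0 0 0 0.15 60;0 0 0 0 0 0.15 60;0 0 0 0 0 0.05 60;0 0 0 0 0 0 60",
)

```text
time_s: 15.8
eef_pos: [556.4, 291.8, 62.1]
ee_rot: [-0.0, -0.103, 0.995, -0.0]
force: [0.3, 0.2, 0.1]
grip_width: 0.599
grip_force: 0.0
```

drive_tool(
  commands="0 0 0 0 0 0 0;0 0 0 0 0 0 0;0 0 0 0 0 0 0;0 0 0 0 0 0 0;0 0 0 0 0 0 0;0 0 0 0 0 0 0;0 0 0 0 0 0 0",
  force=30,
)

```text
time_s: 16.38
eef_pos: [556.4, 291.9, 62.3]
ee_rot: [-0.0, -0.102, 0.995, 0.0]
force: [-0.3, 1.1, 1.6]
grip_width: 0.248
grip_force: 29.3
```

```bash
python3 s.py
```

```text
t 16.3833 pos [556.4 291.9  62.3] closing dir 101.71 z [-0.  0. -1.] F [-0.3  1.1  1.6] w 21.1 gf 29.328702092170715 j [ 0.3   0.72  1.36  0.    1.06 -1.48]
```

drive_tool(
  commands="0 0 0.2 0 0 0 0;0 0 0.25 0 0 0 0;0 0 0.15 0 0 0 0;-0.131 -0.316 0 0 0 0 0;-0.131 -0.316 0 0 0 0 0;-0.131 -0.316 0 0 0 0 0;-0.131 -0.316 0 0 0 0 0;-0.131 -0.316 0 0 0 0 0;0 0 0 0 0 0 0;0 0 0 0 0 0 0;0 0 0 0 0 0 0",
)

```text
time_s: 17.3
eef_pos: [491.3, 133.9, 122.4]
ee_rot: [0.0, -0.102, 0.995, 0.0]
force: [0.6, 0.3, -0.7]
grip_width: 0.247
grip_force: 30.2
```

```bash
python3 s.py; python3 - <<'E'
from h import *
p=capture("scene"); a=p["pixels"][150:270,230:430]; cv2.imwrite("pics/g.png",cv2.resize(a,(800,480),interpolation=cv2.INTER_CUBIC))
E
```

```text
t 17.3 pos [491.3 133.9 122.4] closing dir 101.7 z [ 0.001  0.    -1.   ] F [ 0.6  0.3 -0.7] w 21.0 gf 30.161306262016296 j [ 0.04  0.42  1.71  0.    1.02 -1.74]
```

View pics/g.png

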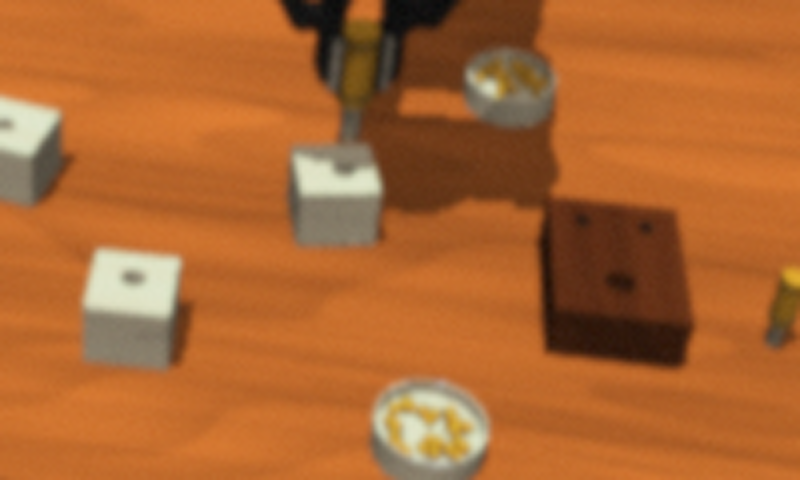

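The gauge is held upright with its pin, at view (350,125), just over the hole at (345,168) of the middle block. Next I lower it gently: first to just above the top, then into the mouth.

drive_tool(
  commands="-0.003 0 -0.2 0 0 0 0;0 0 -0.03 0 0 0 0;0 0 -0.03 0 0 0 0;0 0 -0.02 0 0 0 0;0 0 -0.02 0 0 0 0;0 0 -0.02 0 0 0 0",
)

```text
time_s: 17.85
eef_pos: [490.9, 133.9, 90.6]
ee_rot: [0.0, -0.102, 0.995, -0.0]
force: [-0.4, -0.6, -1.5]
grip_width: 0.245
grip_force: 30.2
```

drive_tool(
  commands="0 0 -0.03 0 0 0 0;0 0 -0.03 0 0 0 0;0 0 -0.02 0 0 0 0;0 0 -0.02 0 0 0 0;0 0 -0.02 0 0 0 0;0 0 0 0 0 0 0",
)

```text
time_s: 18.35
eef_pos: [492.2, 134.0, 80.5]
ee_rot: [0.002, -0.102, 0.995, -0.0]
force: [-2.4, 0.8, 19.1]
grip_width: 0.248
grip_force: 32.2
```

Stopped at 16 mm depth with 19 N, so this block has the step and is a reject. On to the right-hand block.

drive_tool(
  commands="0 0 0.1 0 0 0 0;0 0 0.15 0 0 0 0;0 0 0.15 0 0 0 0;-0.013 -0.355 0 0 0 0 0;-0.013 -0.355 0 0 0 0 0;-0.013 -0.355 0 0 0 0 0;-0.013 -0.355 0 0 0 0 0;-0.013 -0.355 0 0 0 0 0;-0.013 -0.355 0 0 0 0 0;0 0 0 0 0 0 0;0 0 0 0 0 0 0;0 0 0 0 0 0 0",
)

```text
time_s: 19.35
eef_pos: [482.7, -78.9, 118.3]
ee_rot: [-0.0, -0.102, 0.995, 0.0]
force: [-0.8, 0.7, -0.6]
grip_width: 0.249
grip_force: 30.2
```

drive_tool(
  commands="0.006 -0.005 -0.16 0 0 0 0;0 0 -0.03 0 0 0 0;0 0 -0.03 0 0 0 0;0 0 -0.02 0 0 0 0;0 0 -0.02 0 0 0 0;0 0 -0.02 0 0 0 0",
)

```text
time_s: 19.85
eef_pos: [483.7, -79.5, 90.5]
ee_rot: [0.0, -0.102, 0.995, -0.0]
force: [0.5, 0.1, -0.4]
grip_width: 0.247
grip_force: 30.2
```

drive_tool(
  commands="0 0 -0.03 0 0 0 0;0 0 -0.03 0 0 0 0;0 0 -0.02 0 0 0 0;0 0 -0.02 0 0 0 0;0 0 -0.02 0 0 0 0;0 0 0 0 0 0 0",
)

```text
time_s: 20.35
eef_pos: [483.4, -79.7, 78.0]
ee_rot: [-0.0, -0.102, 0.995, 0.0]
force: [1.0, -0.4, -0.6]
grip_width: 0.249
grip_force: 30.2
```

It is past 16 mm with no force, so this is the full-size block. I'll seat the gauge.

drive_tool(
  commands="0 0 -0.03 0 0 0 0;0 0 -0.03 0 0 0 0;0 0 -0.02 0 0 0 0;0 0 -0.01 0 0 0 0;0 0 -0.01 0 0 0 0;0 0 0 0 0 0 0",
)

```text
time_s: 20.85
eef_pos: [483.4, -79.7, 68.9]
ee_rot: [-0.0, -0.102, 0.995, -0.0]
force: [-3.0, 0.8, 8.4]
grip_width: 0.244
grip_force: 31.3
```

drive_tool(
  commands="0 0 0 0 0 0 60;0 0 0 0 0 0 60;0 0 0 0 0 0 60;0 0 0 0 0 0 60;0 0 0.2 0 0 0 100;0 0 0.3 0 0 0 100;0 0 0.2 0 0 0 100;0.014 0.348 0 0 0 0 100;0.014 0.348 0 0 0 0 100;0.014 0.348 0 0 0 0 100;0.014 0.348 0 0 0 0 100;0.014 0.348 0 0 0 0 100;0.014 0.348 0 0 0 0 100;0 0 -0.35 0 0 0 100;0 0 -0.35 0 0 0 100;0 0 -0.3 0 0 0 100;0 0 0 0 0 0 100",
  force=50,
)

```text
time_s: 22.27
eef_pos: [488.7, 129.1, 33.5]
ee_rot: [-0.005, -0.102, 0.995, 0.0]
force: [-1.2, 0.9, -1.9]
grip_width: 1.0
grip_force: 0.0
```

```bash
python3 s.py
```

```text
t 22.2667 pos [488.7 129.1  33.5] closing dir 101.74 z [-0.009 -0.    -1.   ] F [-1.2  0.9 -1.9] w 85.0 gf 0.0 j [ 0.03  0.56  1.77 -0.    0.82 -1.75]
```

drive_tool(
  commands="0 0 0 0 0 0 100;0 0 0 0 0 0 100",
)

```text
time_s: 22.43
eef_pos: [492.8, 129.0, 39.9]
ee_rot: [0.001, -0.102, 0.995, -0.0]
force: [0.4, -0.3, -0.1]
grip_width: 0.996
grip_force: 0.0
```

drive_tool(
  commands="0 0 -0.11 0 0 0 100;0 0 0 0 0 0 100;0 0 0 0 0 0 40;0 0 0 0 0 0 40;0 0 0 0 0 0 40;0 0 0 0 0 0 40;0 0 0 0 0 0 40;0 0 0 0 0 0 40",
  force=50,
)

```text
time_s: 23.1
eef_pos: [492.2, 129.2, 28.0]
ee_rot: [0.001, -0.102, 0.995, -0.0]
force: [-1.7, 0.4, 5.7]
grip_width: 0.554
grip_force: 52.1
```

```bash
python3 s.py
```

```text
t 23.1 pos [492.2 129.2  28. ] closing dir 101.72 z [ 0.001  0.    -1.   ] F [-1.7  0.4  5.7] w 47.1 gf 52.053059299942106 j [ 0.03  0.57  1.77  0.    0.8  -1.75]
```

drive_tool(
  commands="0 0 0.1 0 0 0 40;0 0 0.3 0 0 0 40;0 0 0.4 0 0 0 40;0 0 0.3 0 0 0 40;0.035 -0.387 0 0 0 -0.152 40;0.035 -0.387 0 0 0 -0.152 40;0.035 -0.387 0 0 0 0 40;0.035 -0.387 0 0 0 0 40;0.035 -0.387 0 0 0 0 40;0.035 -0.387 0 0 0 0 40;0.035 -0.387 0 0 0 0 40;0.035 -0.387 0 0 0 0 40;0.035 -0.387 0 0 0 0 40;0.035 -0.387 0 0 0 0 40;0.035 -0.387 0 0 0 0 40;0 0 0 0 0 0 40;0 0 -0.3 0 0 0 40;0 0 -0.3 0 0 0 40;0 0 0 0 0 0 40;0 0 0 0 0 0 40",
)

```text
time_s: 24.77
eef_pos: [529.8, -296.1, 76.9]
ee_rot: [-0.001, 0.017, 1.0, 0.001]
force: [-0.3, -0.2, -1.5]
grip_width: 0.553
grip_force: 53.6
```

```bash
python3 s.py
```

```text
t 24.7667 pos [ 529.8 -296.1   76.9] closing dir 88.04 z [-0.002  0.002 -1.   ] F [-0.3 -0.2 -1.5] w 47.0 gf 53.61507616471499 j [-0.7   0.67  1.43  0.    1.05 -2.24]
```

drive_tool(
  commands="0 0 -0.2 0 0 0 40;0 0 -0.1 0 0 0 40;0 0 -0.05 0 0 0 40;0 0 -0.03 0 0 0 40;0 0 -0.02 0 0 0 40;0 0 -0.02 0 0 0 40;0 0 0 0 0 0 40",
)

```text
time_s: 25.35
eef_pos: [530.5, -296.7, 35.6]
ee_rot: [0.0, 0.017, 1.0, -0.0]
force: [0.2, -0.2, -2.6]
grip_width: 0.552
grip_force: 53.7
```

drive_tool(
  commands="0 0 -0.01 0 0 0 40;0 0 -0.01 0 0 0 40;0 0 0 0 0 0 40",
)

```text
time_s: 25.6
eef_pos: [530.6, -296.8, 34.0]
ee_rot: [0.0, 0.017, 1.0, -0.0]
force: [-1.2, 1.5, 2.1]
grip_width: 0.55
grip_force: 54.3
```

drive_tool(
  commands="0 0 0 0 0 0 75;0 0 0 0 0 0 75;0 0 0 0 0 0 75;0 0 0 0 0 0 75;0 0 0.2 0 0 0 75;0 0 0.4 0 0 0 75;0 0 0.3 0 0 0 100;0.092 0.356 0 0 0 0.067 100;0.092 0.356 0 0 0 0 100;0.092 0.356 0 0 0 0 100;0.092 0.356 0 0 0 0 100;0.092 0.356 0 0 0 0 100;0.092 0.356 0 0 0 0 100;0.092 0.356 0 0 0 0 100;0.092 0.356 0 0 0 0 100;0.092 0.356 0 0 0 0 100;0 0 0 0 0 0 100;0 0 -0.3 0 0 0 100;0 0 -0.3 0 0 0 100;0 0 0 0 0 0 100",
)

```text
time_s: 27.27
eef_pos: [610.3, 24.2, 58.0]
ee_rot: [-0.005, -0.009, 1.0, 0.001]
force: [-0.7, 1.1, -1.6]
grip_width: 0.998
grip_force: 0.0
```

```bash
python3 s.py; python3 m.py | grep -E "block|brass"
```

```text
t 27.2667 pos [610.3  24.2  58. ] closing dir 91.07 z [-0.009  0.001 -1.   ] F [-0.7  1.1 -1.6] w 84.8 gf 0.0 j [-0.15  0.7   1.42 -0.    1.03 -1.74]
block 122 [284. 211.] [483.6 -74. ] [46.3 46.1] 78.5
block 266 [366. 198.] [ 529.2 -296.9] [46.3 45.7] 89.7 hole [ 529.2 -292.4] d [0.  4.5] 90
block 200 [249. 138.] [693.3  26.5] [104.6  22.5] 80.9
brass 41 [288. 213.] [481.7 -78.5] [17.8 20. ] 31.6
brass 17 [115. 184.] [549.7 373.9] [13.2 11.7] 47.9
```

drive_tool(
  commands="0 0 0 0 0 0 100;0 0 -0.15 0 0 0 100;0 0 -0.15 0 0 0 100;0 0 0 0 0 0 100;0 0 0 0 0 0 100",
)

```text
time_s: 27.73
eef_pos: [613.8, 23.5, 34.8]
ee_rot: [0.001, -0.009, 1.0, -0.0]
force: [0.1, -0.7, 0.4]
grip_width: 1.002
grip_force: 0.0
```

drive_tool(
  commands="0 0 -0.06 0 0 0 100;0 0 0 0 0 0 100;0 0 0 0 0 0 40;0 0 0 0 0 0 40;0 0 0 0 0 0 40;0 0 0 0 0 0 40;0 0 0 0 0 0 40;0 0 0 0 0 0 40",
)

```text
time_s: 28.4
eef_pos: [613.5, 23.7, 27.9]
ee_rot: [0.001, -0.009, 1.0, -0.0]
force: [-0.8, -0.8, 5.2]
grip_width: 0.552
grip_force: 53.7
```

```bash
python3 s.py
```

```text
t 28.4 pos [613.5  23.7  27.9] closing dir 91.05 z [ 0.001 -0.    -1.   ] F [-0.8 -0.8  5.2] w 46.9 gf 53.74431787524372 j [-0.15  0.74  1.43 -0.    0.97 -1.74]
```

drive_tool(
  commands="0 0 0.1 0 0 0 40;0 0 0.3 0 0 0 40;0 0 0.4 0 0 0 40;0 0 0.3 0 0 0 40;-0.176 -0.354 0 0 0 -0.067 40;-0.176 -0.354 0 0 0 0 40;-0.176 -0.354 0 0 0 0 40;-0.176 -0.354 0 0 0 0 40;-0.176 -0.354 0 0 0 0 40;-0.176 -0.354 0 0 0 0 40;-0.176 -0.354 0 0 0 0 40;-0.176 -0.354 0 0 0 0 40;-0.176 -0.354 0 0 0 0 40;0 0 0 0 0 0 40;0 0 -0.3 0 0 0 40;0 0 -0.3 0 0 0 40;0 0 0 0 0 0 40;0 0 0 0 0 0 40",
)

```text
time_s: 29.9
eef_pos: [454.3, -294.2, 76.9]
ee_rot: [-0.001, 0.017, 1.0, 0.001]
force: [1.5, -0.1, -2.6]
grip_width: 0.556
grip_force: 54.1
```

```bash
python3 s.py
```

```text
t 29.9 pos [ 454.3 -294.2   76.9] closing dir 88.04 z [-0.002  0.002 -1.   ] F [ 1.5 -0.1 -2.6] w 47.2 gf 54.115908150561154 j [-0.79  0.54  1.64  0.    0.96 -2.33]
```

drive_tool(
  commands="0 0 -0.2 0 0 0 40;0 0 -0.1 0 0 0 40;0 0 -0.05 0 0 0 40;0 0 -0.03 0 0 0 40;0 0 -0.02 0 0 0 40;0 0 -0.02 0 0 0 40;0 0 -0.01 0 0 0 40;0 0 -0.01 0 0 0 40;0 0 0 0 0 0 40;0 0 0 0 0 0 40",
)

```text
time_s: 30.73
eef_pos: [454.9, -295.0, 33.9]
ee_rot: [0.0, 0.017, 1.0, -0.0]
force: [-0.3, 1.4, 3.9]
grip_width: 0.551
grip_force: 55.0
```

Touching the floor, so I release, rise and look.

drive_tool(
  commands="0 0 0 0 0 0 75;0 0 0 0 0 0 75;0 0 0 0 0 0 75;0 0 0 0 0 0 75;0 0 0.2 0 0 0 75;0 0 0.4 0 0 0 75;0 0 0.4 0 0 0 75;0 0 0.4 0 0 0 75;-0.2 -0.3 0 0 0 0 75;-0.2 -0.3 0 0 0 0 75;-0.2 -0.3 0 0 0 0 75;-0.2 -0.3 0 0 0 0 75;-0.2 -0.3 0 0 0 0 75;0 0 0 0 0 0 75;0 0 0 0 0 0 75;0 0 0 0 0 0 75",
)

```text
time_s: 32.07
eef_pos: [354.9, -444.4, 173.1]
ee_rot: [-0.0, 0.017, 1.0, 0.0]
force: [-0.6, 0.7, -0.6]
grip_width: 0.749
grip_force: 0.0
```

```bash
python3 s.py; python3 m.py | grep -E "block|brass|tray"; python3 - <<'E'
from h import *
p=capture("scene"); a=p["pixels"][140:290,60:260]; cv2.imwrite("pics/end.png",cv2.resize(a,(800,600),interpolation=cv2.INTER_CUBIC))
E
```

```text
t 32.0667 pos [ 354.9 -444.4  173.1] closing dir 88.03 z [-0.     0.001 -1.   ] F [-0.6  0.7 -0.6] w 63.6 gf 0.0 j [-1.1   0.47  1.47  0.    1.2  -2.64]
block 285 [366. 225.] [ 454.4 -295.7] [46.5 46.8] 88.7 hole [ 449.6 -295.2] d [-4.8  0.5] 174
block 166 [286. 213.] [483.5 -73.9] [47.1 47.1] 78.3
block 275 [366. 198.] [ 529.2 -297.2] [46.8 46.1] 89.5 hole [ 529.2 -292.4] d [-0.   4.8] 91
tray 3587 [364. 213.] [ 491.7 -295.1] [152.8 188.6] 87.9
tray 1887 [384. 136.] [ 712.1 -358.6] [144.9 115.1] 0.0
brass 41 [288. 213.] [481.6 -78.3] [17.8 19.8] 31.6
brass 17 [115. 184.] [550.  373.3] [11.9 12.6] 0.9
```

View pics/end.png

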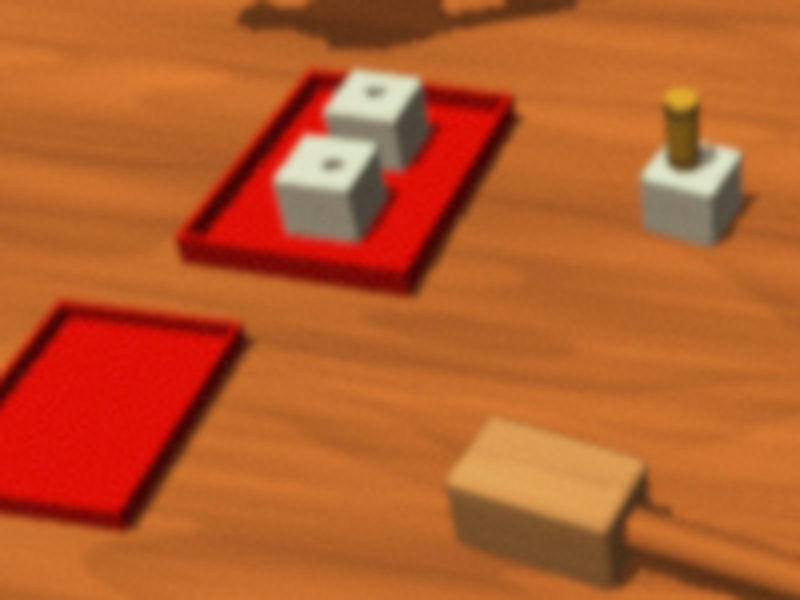

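The picture shows both rejects flat in the larger tray (about 375,120 and 330,190). The gauge stands shoulder-flush in its block at (685,160) on the bench, and the arm is clear. I'm handing in.

```bash
python3 -c "
from rig import finish_job; print(finish_job())"
```

```text
the job is handed in; nothing more can be done
None
```

The job is handed in at about 32 s of the 72 s allowed: the gauge stands fully home in the one full-size block on the bench, and the other two blocks are upright in the larger red tray. Only one reject was tried with the gauge (it stopped 16 mm down at 19 N); the other was ruled out once the full-size block was found. The hand-in returned no verdict.

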